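# Open the touch-latch spice cupboard

### The arm

A 6-joint arm with a two-finger parallel gripper is mounted at the origin on a cart in front of the work surface, level with it; the furniture and walls round the work are solid. World frame = base frame: x ahead of the robot, y to its left, z up, the work surface at z = 0. Lengths are in mm, angles in rad, forces in N, time in s.
With the tool pointing down it reaches from about 425 to 950 mm from the base axis. Payload 14.7 kg.
Tool frame: the origin (TCP) lies midway between the tips of the shut fingers; the grasp point (between the pads) lies behind it (bot.grip_depth is the z of the grasp point in the tool frame, in mm); z points along the fingers, y is the line along which they close (so a half turn about z gives the same grasp; the last joint's range is limited). The gripper opens to 85 mm and grips with 20 to 120 N. Pads are 22 mm wide; open, the fingers measure 114 mm over their backs; the gripper's body (76 mm by 85 mm) begins 54 mm behind the grasp point. The pads swing forward as they close: fully open they stand 13 mm farther back than shut.
Start: joints at [1.293, 0.48, 1.596, -0, 1.065, -0.047], TCP at [148.667, 632.764, 231.297] pointing down, gripper open.
Joint ranges: [-2.75, 2.75], [-0.82, 2.05], [0.23, 2.67], [-1.56, 4.7], [0.09, 2.69], [-2.92, 2.92]. Speed limits (rad/s): [1.89, 1.89, 2.39, 3.01, 3.01, 3.01].

### API

Orientations are given as a unit quaternion [w, x, y, z].
In Python, from cell import sensors, cams, job_done, bot gives the robot as it stands.
- The arm moves only by the shell command python3 -m crank 'ROWS' [FORCE]. ROWS is JSON, a list that holds one entry, the list of rows, each a list of 5 numbers: the shift along the world's x, y, z in m, then the turn about the world's z in rad, then the finger opening in m, from 0 to 0.0854. In form: [[[x, y, z, twist, fingers], ...]]. A call has 1 to 8 rows; each row shifts and turns the commanded pose from where the row before left it; what a row does not reach is not made up. A row lasts 1/12 s, in which the tool goes at most 41.7 mm and 7.16 degrees, less where a joint would pass 70% of its speed; a pose out of reach is approached as far as the arm can. A call with a gripper value outside its range is refused whole. The fingers move at their own pace and stop on an object; FORCE is the grip in N (left out, the last holds). Time passes only in rows, so rows that do not move let the fingers close. It gives the time, the measured TCP pose, the force, the opening and the grip force at its end, in the units of the state.
- sensors.sense(): the state, without advancing time (a new reading comes with each control period).
- cams.get_image(name): name is "scene" or "side" or "wrist"; returns (picture, depth): 420x560x3 uint8, red, green, blue; 420x560 float32, mm along the optical axis (not along the pixel's ray), 0 where there is no reading.
- cams.get_calibration(name): a dict with "K" (3x3 intrinsics, pixels), "k1" (the pictures are not rectified: a ray, as slopes to the right and down, at radius r is drawn at 1 + k1 r^2 times it, then the intrinsics apply), "R" (3x3) and "t" (3): a world point X has camera coordinates R X + t. Camera axes: x right, y down, z forward; pixel columns grow to the right and rows downward; lengths in mm; the calibration is good to about 2 mm. A picture is of the moment at which its call begins: read the wrist's pose just before it. get_calibration takes no time and is no camera call; for the wrist camera it gives the pose at the moment of the call.
- job_done(): hands the job in; it is judged then, once.
The state is a dict: "clock": time; "joint_positions": joint angles; "qvel": joint speeds; "tau": joint torques, N m; "position": TCP position; "eef_rot": TCP orientation; "ft_force": force on the tool from outside, world axes, zero at the start; "wrist_torque": the same for the moment, N m; "grip_width": opening from 0.0 (shut) to 1.0 (fully open); "finger_force": force on a finger pad.
Only numpy, scipy, OpenCV 4.12 (cv2) and the standard library are available. Lean on these libraries where they do the work, as an engineer would, in place of code of your own. Each camera call takes 0.05 s, during which the arm holds its last target. There are 200 camera calls.

### The job

Without picking anything up, open the small green-fronted spice cupboard with your fingertips: first slide the grey canister along the worktop until it is clear of the door's swing, then press the door in near its free edge so that the touch latch lets go, and take your hand away so that its spring pushes the door ajar. Then reach a finger behind the free edge and sweep the door wide open, about square to the cupboard. Leave the mug, the glass and the little jar beside the cupboard where they stand.

Things in the scene. Friction and masses are not known exactly. Their poses are not given: they have to be found in the camera images.
- cupboard: fixed oak cupboard, 170 deep, 236 wide, 230 mm tall, open at the front behind its door. Origin: middle of the carcass's lower front edge, at worktop height; x points inward, y to the left as one faces the door, z up. The shut door's front face is the plane x = -23 mm. Only the lowest 110 mm inside is occupied (three jars, latch, spring ejector)
- door (a joint): angle of the pale-green handle-less door about its upright hinge at the right-hand edge (rad): 0 shut and latched; grows as the free left edge comes out toward the robot; 1.57 square to the cupboard, stop at 1.85. Pressed in about 5 mm at the free edge (-0.025; stop at -0.028) it unlatches; let go, it springs to about 0.4 in a second and rests. Beyond that it turns with slight friction and stays put
- door_hinge (a point): point on the door's hinge axis, 118 mm above the worktop, 113 mm to the right (-y) and 15 mm in front (-x) of the cupboard's origin. The door reaches 230 mm from this axis to its free edge
- door_press (a point): point on the door's front face, 198 mm from the hinge axis, 195 mm above the worktop, 34 mm below the door's top: a good place to press, taking some 3 to 5 N (more nearer the hinge). Moves with the door; its frame: x through the door (inward when shut), y to the free edge, z up. Door panel: 16 mm thick, 234 mm wide, 7 to 229 mm above the worktop
- door_edge (a point): top front corner of the door at its free edge, 229 mm above the worktop; moves with the door
- canister: loose round grey tin canister with a wooden lid and knob, 92 mm across, 120 mm tall, about 0.35 kg, standing on the worktop in front of the door. Origin at the centre of its underside. It is clear of the door's swing when its centre is more than 281 mm (in plan) from the hinge axis; the worktop to the left of the cupboard's front is free for it
- mug: loose blue-grey mug, 85 mm across, 117 mm over the handle, 96 mm tall, to the left on the worktop; not to be disturbed. Origin at the centre of its underside
- glass: loose clear drinking glass, 80 mm across, 91 mm tall, far left on the worktop; not to be disturbed. Origin at the centre of its underside
- jar: loose small spice jar with a grey lid, 47 mm across, 87 mm tall, standing to the left of the cupboard; not to be disturbed. Origin at the centre of its underside

How it is judged:
By the outcome, as a careful person would: the job done as asked, in the order asked, and still so for the second after the job is handed in, with the robot touching nothing.
It also fails if it takes over 64 s, if anything falls off the work surface, if the arm or the gripper's body presses on something with over 40 N, if the wrist force passes 120 N, or if a joint passes its speed limit or range.

## Working session

There is one attempt and no reset: what is moved stays moved. The work goes in short steps, Python scripts to look and compute and a shell command to move; the robot and the scene stay as the last step left them, time stands still between calls to the robot, and variables do not carry over. Pictures are saved under pics/ and viewed, at most 10 in all, crops included, and the job is handed in when it is done.

```bash
mkdir -p pics; ls
cat > h.py <<'E'
import numpy as np, cv2
from cell import sensors, cams, job_done, bot
def grab(n,save=None):
    c=cams.get_calibration(n); im,d=cams.get_image(n)
    if save: cv2.imwrite('pics/'+save,im[:,:,::-1])
    return im,d,c
def cloud(d,c):
    h,w=d.shape; K=np.array(c['K'],float)
    u,v=np.meshgrid(np.arange(w),np.arange(h))
    p=np.stack([u,v],-1).reshape(-1,1,2).astype(np.float64)
    s=cv2.undistortPoints(p,K,np.array([c['k1'],0,0,0],float)).reshape(h,w,2)
    P=np.dstack([s[...,0]*d,s[...,1]*d,d])
    X=(P-np.array(c['t']).ravel())@np.array(c['R'])
    X[d<=0]=np.nan
    return X
E
python3 - <<'E'
from h import *
s=sensors.sense(); print(s['clock'],s['position'],s['eef_rot'],bot.grip_depth)
for n in('scene','side'):
    im,d,c=grab(n,n+'0.png'); np.save(n+'.npy',cloud(d,c)); print(n,-np.array(c['R']).T@np.array(c['t']).ravel())
E
```

```text
pics
0.0 [148.57355482 632.3767173  230.68823868] [-9.82901666e-05  1.15157469e-01  9.93347072e-01 -5.85576243e-04] -18.700000000000003
scene [ -42.34327364 -448.78349528  853.40457128]
side [ 182.55218956  488.20558433 1304.0868462 ]
```

View pics/scene0.png

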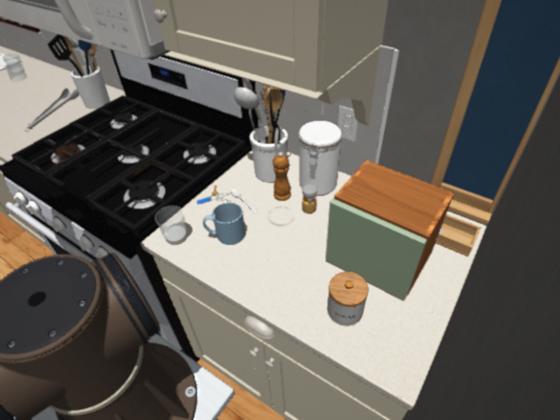

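View pics/side0.png

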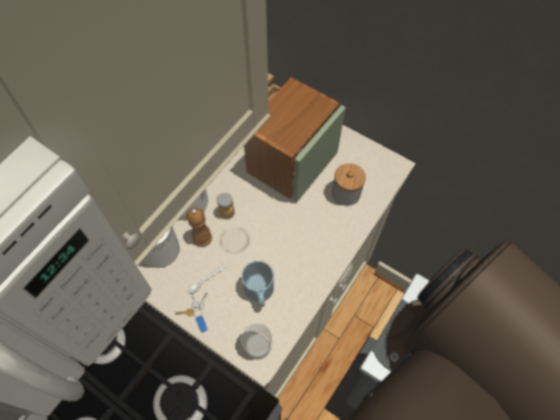

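Scene: cupboard with green door around (380,240), canister at (347,298), mug (228,224), glass (173,225), jar (309,200). Side view: door at (320,150), canister (348,183), jar (226,205), mug (257,280), glass (256,340).

Run:
```python
from h import *
A=np.load('scene.npy');B=np.load('side.npy')
im=cv2.cvtColor(cv2.imread('pics/scene0.png'),cv2.COLOR_BGR2HSV)
g=(im[...,0]>40)&(im[...,0]<85)&(im[...,1]>35)
g[:180]=0;g[300:]=0;g[:,:320]=0
P=A[g];P=P[np.isfinite(P).all(1)]
P=P[(P[:,2]>130)&(P[:,2]<235)]
m=np.median(P,0);u,s,vt=np.linalg.svd(P[:,:2]-m[:2],full_matrices=False)
r=(P[:,:2]-m[:2])@vt[1];P=P[abs(r)<8];m=P.mean(0);u,s,vt=np.linalg.svd(P[:,:2]-m[:2],full_matrices=False)
t=vt[0];q=(P[:,:2]-m[:2])@t
print('door',len(P),m,t,np.percentile(q,[0,.5,99.5,100]),P[:,2].max(), 'rms',s[1]/len(P)**.5)
for v in np.percentile(q,[.5,99.5]):print(m[:2]+v*t)
# cupboard top from both cams
for n,X in(('scene',A),('side',B)):
    Z=X.reshape(-1,3);k=(abs(Z[:,2]-230)<9)&np.isfinite(Z).all(1)
    Z=Z[k];Z=Z[np.linalg.norm(Z[:,:2]-m[:2],axis=1)<330]
    r=cv2.minAreaRect(Z[:,:2].astype(np.float32));print(n,'top',len(Z),r,cv2.boxPoints(r).tolist())
def near(X,px,rad,zlo,zhi):
    v,u=np.mgrid[:420,:560];k=np.hypot(u-px[0],v-px[1])<rad
    Z=X[k];Z=Z[np.isfinite(Z).all(1)];Z=Z[(Z[:,2]>zlo)&(Z[:,2]<zhi)]
    return Z
for n,a,b,rad,lo,hi in(('can',(347,298),(348,183),32,97,112),('mug',(228,224),(257,280),32,50,110),('glass',(173,225),(256,340),28,20,110),('jar',(309,200),(226,205),18,60,100)):
    for X,p in((A,a),(B,b)):
        Z=near(X,p,rad,lo,hi)
        if len(Z)>5:
            c,rr=cv2.minEnclosingCircle(Z[:,:2].astype(np.float32));print(n,len(Z),np.round(c),round(rr),Z[:,2].max().round())
# worktop edge
for X in(A,B):
    Z=X[abs(X[...,2])<6];print('top',np.nanpercentile(Z,[0.5,99.5],axis=0).round().tolist())
```

```text
door 3021 [ 553.87768853 -279.01213023  185.2787616 ] [0.02285516 0.99973879] [-108.58738855 -107.44644077  118.98943122  121.24954534] 234.03285542310672 rms 1.532629367355882
[ 551.42198311 -386.43050456]
[ 556.59721083 -160.05378062]
scene top 6022 ((551.3447265625, -326.9456481933594), (349.4000549316406, 479.7329406738281), 89.88745880126953) [[311.13555908203125, -501.1741943359375], [790.8676147460938, -502.11651611328125], [791.5538940429688, -152.71710205078125], [311.82183837890625, -151.7747802734375]]
side top 4800 ((553.9078369140625, -325.19293212890625), (358.23248291015625, 496.2640686035156), 89.78362274169922) [[305.1011657714844, -503.3708190917969], [801.3616333007812, -505.2449645996094], [802.7144775390625, -147.01504516601562], [306.45404052734375, -145.14089965820312]]
can 1019 [ 451. -271.] 47 108.0
can 566 [ 450. -265.] 47 112.0
mug 775 [483. 137.] 57 99.0
mug 509 [485. 145.] 59 100.0
glass 1090 [432. 304.] 94 94.0
glass 483 [399. 267.] 40 97.0
jar 183 [709. -10.] 24 94.0
jar 205 [710.  -2.] 24 92.0
top [[64.0, -499.0, -5.0], [929.0, 1907.0, 6.0]]
top [[58.0, -498.0, -6.0], [810.0, 691.0, 6.0]]
```

```bash
python3 -m crank '[[[0.025,-0.028,0,-0.11,0.05],[0.025,-0.028,0,-0.11,0.05],[0.025,-0.028,0,-0.11,0.05],[0.025,-0.028,0,-0.11,0.05],[0.025,-0.028,0,-0.11,0.05],[0.025,-0.028,0,-0.11,0.05],[0.025,-0.028,0,-0.11,0.05],[0.025,-0.028,0,-0.11,0.05]]]' 20
python3 -m crank '[[[0.025,-0.028,0,-0.11,0.05],[0.025,-0.028,0,-0.11,0.05],[0.018,-0.032,0,-0.11,0.05],[0.018,-0.032,0,-0.11,0.05],[0.018,-0.032,0,-0.02,0.05],[0.01,-0.035,0,0,0.05],[0,-0.035,0,0,0.05],[0,-0.035,0,0,0.05]]]'
```

```text
clock: 0.77
position: [349.4, 407.1, 231.2]
eef_rot: [-0.0, 0.53, 0.848, -0.0]
ft_force: [0.6, 0.2, 0.3]
grip_width: 0.583
finger_force: 0.0
clock: 1.43
position: [462.8, 150.0, 231.0]
eef_rot: [-0.0, 0.707, 0.707, -0.0]
ft_force: [0.9, -0.3, 0.2]
grip_width: 0.584
finger_force: 0.0
```

```bash
python3 -m crank '[[[0,-0.035,0,0,0.05],[0,-0.035,0,0,0.05],[0,-0.035,0,0,0.05],[0,-0.035,0,0,0.05],[0,-0.035,0,0,0.05],[0,-0.035,0,0,0.05],[-0.003,-0.035,0,0,0.05],[-0.003,-0.035,0,0,0.05]]]'
python3 -m crank '[[[-0.003,-0.035,0,0,0.05],[-0.003,-0.035,0,0,0.05],[0,-0.035,0,0,0.05],[0,-0.035,0,0,0.05],[0,-0.035,0,0,0.05],[0,-0.035,0,0,0.05],[0,-0.02,0,0,0.05],[0,0,0,0,0.05]]]'
python3 - <<'E'
from h import *
print(sensors.sense()['position'])
im,d,c=grab('wrist','w1.png'); X=cloud(d,c); np.save('w1.npy',X)
Z=X[np.isfinite(X).all(2)]
# canister lid
k=Z[(Z[:,2]>85)&(Z[:,2]<115)&(Z[:,0]<535)&(Z[:,0]>380)&(Z[:,1]<-150)]
if len(k)>5: print(len(k),cv2.minEnclosingCircle(k[:,:2].astype(np.float32)),k[:,2].max())
E
```

```text
clock: 2.1
position: [456.2, -129.9, 231.2]
eef_rot: [-0.0, 0.707, 0.707, -0.0]
ft_force: [0.7, -0.1, -0.2]
grip_width: 0.585
finger_force: 0.0
clock: 2.77
position: [450.4, -362.2, 230.9]
eef_rot: [0.0, 0.708, 0.706, -0.0]
ft_force: [-0.7, 0.5, -0.8]
grip_width: 0.588
finger_force: 0.0
[ 450.44600722 -362.21349861  230.90186972]
12443 ((449.9314270019531, -369.6861267089844), 144.29103088378906) 114.99539076335063
```

View pics/w1.png

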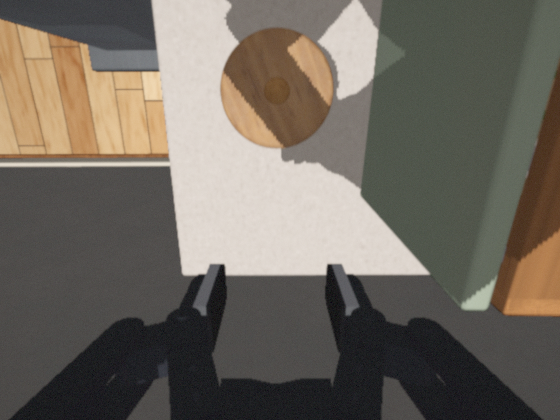

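The wrist view shows the lid centred at (277,90), in line with the midpoint between the fingers (275), door face to the right.

```bash
python3 - <<'E'
from h import *
X=np.load('w1.npy')
v,u=np.mgrid[:420,:560]
k=X[(np.hypot(u-277,v-88)<62)&(X[...,2]>92)&(X[...,2]<116)]
print(len(k),cv2.minEnclosingCircle(k[:,:2].astype(np.float32)))
print('front edge/right edge',X[200,180],X[265,300])
# door face and top right edge
g=X[(u>430)&(u<480)&(v>100)&(v<250)&(X[...,2]>150)&(X[...,2]<220)]
print(len(g),np.polyfit(g[:,1],g[:,0],1),g[:,1].min(),g[:,1].max(),np.polyval(np.polyfit(g[:,1],g[:,0],1),[-190,-385]))
t=X[(abs(u-485)<18)&(v>280)&(v<312)];print(np.nanmin(t[(t[:,2]>200)&(t[:,2]<245)],axis=0))
E
python3 -m crank '[[[0,0,-0.034,0,0.05],[0,0,-0.034,0,0.05],[0,0,-0.034,0,0.05],[0,0,-0.034,0,0.05],[0,0,-0.03,0,0.05],[0,0,0,0,0.05]]]'
```

```text
10426 ((450.98175048828125, -271.3601379394531), 46.054893493652344)
front edge/right edge [ 3.32755927e+02 -3.92983533e+02  3.75812427e-01] [ 481.87358847 -482.18410393    1.89237886]
6802 [2.21591856e-02 5.59032377e+02] -368.8432542651765 -278.2935199377938 [554.82213189 550.50109069]
[ 550.66012502 -388.6811895   214.87927954]
clock: 3.32
position: [448.0, -354.8, 60.4]
eef_rot: [-0.004, 0.707, 0.707, -0.0]
ft_force: [-2.1, 1.3, -0.5]
grip_width: 0.586
finger_force: 0.0
```

```bash
python3 -m crank '[[[0,0,0,0,0.05],[0,0.012,0,0,0.05],[0,0.012,0,0,0.05],[0,0.01,0,0,0.05],[0,0.008,0,0,0.05],[0,0.008,0,0,0.05],[0,0.008,0,0,0.05],[0,0.008,0,0,0.05]]]'
python3 -m crank '[[[0,0.01,0,0,0.05],[0,0.01,0,0,0.05],[0,0.01,0,0,0.05],[0,0.01,0,0,0.05],[0,0.01,0,0,0.05],[0,0.01,0,0,0.05],[0,0.01,0,0,0.05],[0,0.01,0,0,0.05]]]'
```

```text
clock: 3.98
position: [451.1, -291.8, 65.8]
eef_rot: [0.001, 0.707, 0.707, 0.0]
ft_force: [-0.3, -2.9, 2.4]
grip_width: 0.587
finger_force: 1.8
clock: 4.65
position: [450.6, -211.2, 65.2]
eef_rot: [-0.0, 0.707, 0.707, -0.0]
ft_force: [-0.2, -2.3, 1.4]
grip_width: 0.584
finger_force: 1.8
```

```bash
python3 -m crank '[[[0,0.01,0,0,0.05],[0,0.01,0,0,0.05],[0,0.01,0,0,0.05],[0,0.01,0,0,0.05],[0,0.01,0,0,0.05],[0,0.01,0,0,0.05],[0,0.008,0,0,0.05],[0,0.006,0,0,0.05]]]'
python3 -m crank '[[[0,0.003,0,0,0.05],[0,0,0,0,0.05],[0,-0.008,0,0,0.05],[0,-0.015,0,0,0.05],[0,-0.025,0,0,0.05],[0,-0.02,0.03,0,0.05],[0,0,0.035,0,0],[0,0,0.035,0,0]]]'
python3 - <<'E'
from h import *
print(sensors.sense()['position'])
im,d,c=grab('scene'); A=cloud(d,c)
im,d,c=grab('side','side1.png'); B=cloud(d,c)
for X in(A,B):
    k=X[(X[...,2]>95)&(X[...,2]<114)&(X[...,0]>390)&(X[...,0]<510)&(X[...,1]>-150)&(X[...,1]<0)]
    print(len(k),cv2.minEnclosingCircle(k[:,:2].astype(np.float32)), np.median(k,0))
E
```

```text
clock: 5.32
position: [450.6, -137.2, 65.3]
eef_rot: [-0.0, 0.707, 0.707, -0.0]
ft_force: [0.1, -2.1, 1.8]
grip_width: 0.582
finger_force: 1.6
clock: 5.98
position: [449.8, -204.9, 166.0]
eef_rot: [-0.001, 0.708, 0.706, -0.0]
ft_force: [1.1, -0.7, 0.6]
grip_width: 0.312
finger_force: 0.0
[ 449.7919894  -204.93414109  165.9951523 ]
824 ((449.70880126953125, -87.2204818725586), 46.547733306884766) [443.61910872 -92.14640335 103.25259212]
748 ((448.9618225097656, -81.28501892089844), 46.83590316772461) [447.00294285 -78.43083815 100.53969106]
```

View pics/side1.png

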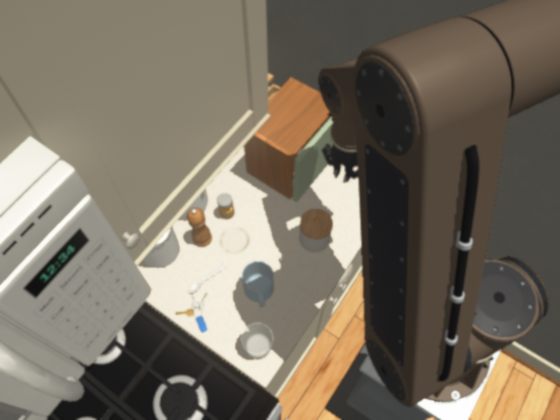

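Canister now at (450,-85), about 319 mm from the hinge: clear. Mug and jar unmoved. Now approach the door.

```bash
python3 -m crank '[[[0,0.01,0.015,0,0],[0,0.01,0.014,0,0],[0.02,0,0,0,0],[0.02,0,0,0,0],[0.02,0,0,0,0],[0.01,0,0,0,0],[0,0,0,0,0],[0,0,0,0,0]]]'
python3 -m crank '[[[0.003,0,0,0,0],[0.003,0,0,0,0],[0.003,0,0,0,0],[0,0,0,0,0]]]'
```

```text
clock: 6.75
position: [519.9, -183.4, 193.6]
eef_rot: [-0.001, 0.707, 0.707, -0.0]
ft_force: [-0.6, -0.5, 0.2]
grip_width: -0.003
finger_force: 0.0
clock: 7.08
position: [530.0, -183.4, 194.4]
eef_rot: [0.0, 0.707, 0.707, 0.0]
ft_force: [-1.0, 0.6, 0.5]
grip_width: 0.001
finger_force: 0.0
```

```bash
for i in 1; do :; done; python3 -m crank '[[[0.003,0,0,0,0],[0.003,0,0,0,0],[0,0,0,0,0]]]'
python3 -m crank '[[[0.002,0,0,0,0],[0.002,0,0,0,0],[0,0,0,0,0]]]'
python3 -m crank '[[[0.002,0,0,0,0],[0,0,0,0,0]]]'
```

```text
clock: 7.33
position: [536.3, -183.3, 194.4]
eef_rot: [0.0, 0.707, 0.707, 0.0]
ft_force: [-0.1, 0.7, 0.4]
grip_width: 0.0
finger_force: 0.0
clock: 7.58
position: [540.1, -183.3, 194.3]
eef_rot: [0.0, 0.707, 0.707, 0.0]
ft_force: [0.6, 0.5, -0.1]
grip_width: -0.001
finger_force: 0.0
clock: 7.75
position: [541.8, -183.2, 194.2]
eef_rot: [-0.0, 0.707, 0.707, -0.0]
ft_force: [-0.7, 0.0, 0.3]
grip_width: -0.0
finger_force: 0.5
```

```bash
python3 -m crank '[[[0.0015,0,0,0,0],[0,0,0,0,0]]]'
python3 -m crank '[[[0.0015,0,0,0,0],[0,0,0,0,0]]]'
python3 -m crank '[[[0.0015,0,0,0,0],[0,0,0,0,0]]]'
```

```text
clock: 7.92
position: [543.0, -183.2, 194.2]
eef_rot: [-0.0, 0.707, 0.707, -0.0]
ft_force: [-2.2, 0.4, 0.5]
grip_width: -0.0
finger_force: 1.1
clock: 8.08
position: [544.6, -183.2, 194.2]
eef_rot: [-0.0, 0.707, 0.707, -0.0]
ft_force: [-2.6, -0.7, 0.4]
grip_width: -0.004
finger_force: 1.3
clock: 8.25
position: [546.2, -183.2, 194.2]
eef_rot: [-0.0, 0.707, 0.707, -0.0]
ft_force: [-2.0, 0.9, 1.3]
grip_width: 0.002
finger_force: 1.3
```

```bash
python3 -m crank '[[[0.001,0,0,0,0],[0,0,0,0,0]]]'
python3 -m crank '[[[0.001,0,0,0,0],[0,0,0,0,0]]]'
```

```text
clock: 8.42
position: [547.2, -183.2, 194.2]
eef_rot: [-0.0, 0.707, 0.707, -0.0]
ft_force: [-3.0, 0.6, -0.2]
grip_width: -0.0
finger_force: 1.3
clock: 8.58
position: [547.8, -183.2, 194.2]
eef_rot: [-0.0, 0.707, 0.707, -0.0]
ft_force: [-4.8, 0.2, 1.7]
grip_width: 0.001
finger_force: 2.6
```

```bash
python3 -m crank '[[[0.001,0,0,0,0],[0.001,0,0,0,0],[0,0,0,0,0]]]'
python3 -m crank '[[[-0.015,0,0,0,0],[-0.03,0,0,0,0],[-0.035,0,0,0,0],[-0.035,0,0,0,0],[-0.03,0,0,0,0],[0,0.02,0.01,0,0],[0,0.03,0.02,0,0],[0,0.03,0.02,0,0]]]'
python3 -m crank '[[[0,0.03,0,0,0],[0,0,0,0,0],[0,0,0,0,0],[0,0,0,0,0],[0,0,0,0,0],[0,0,0,0,0],[0,0,0,0,0],[0,0,0,0,0]]]'
python3 - <<'E'
from h import *
im,d,c=grab('scene','sc2.png'); A=cloud(d,c); np.save('sc2.npy',A)
im,d,c=grab('side','side2.png'); np.save('side2.npy',cloud(d,c))
E
```

```text
clock: 8.83
position: [548.1, -183.1, 194.1]
eef_rot: [-0.002, 0.707, 0.707, -0.001]
ft_force: [-17.0, -1.2, 9.6]
grip_width: -0.002
finger_force: 8.7
clock: 9.5
position: [404.8, -103.0, 244.9]
eef_rot: [0.0, 0.708, 0.706, 0.0]
ft_force: [1.6, -1.0, 0.7]
grip_width: -0.0
finger_force: 0.0
clock: 10.17
position: [405.1, -73.8, 244.1]
eef_rot: [-0.0, 0.707, 0.707, -0.0]
ft_force: [-0.2, -0.2, -1.0]
grip_width: -0.0
finger_force: 0.0
```

View pics/side2.png

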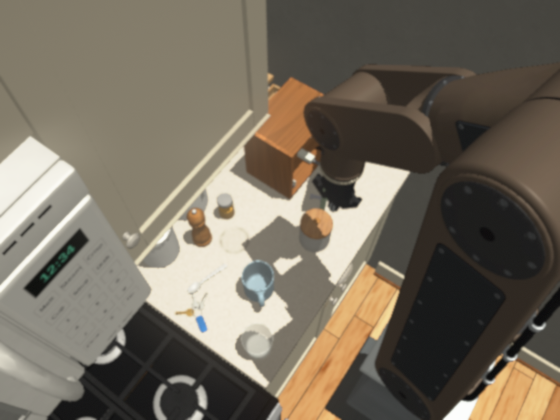

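The side view shows the interior appearing at (307,155), door itself hidden by the arm; measure it in the scene view.

View pics/sc2.png

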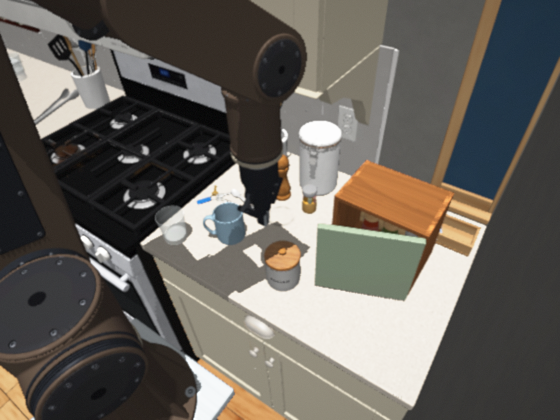

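Run:
```python
from h import *
X=np.load('sc2.npy')
im=cv2.cvtColor(cv2.imread('pics/sc2.png'),cv2.COLOR_BGR2HSV)
g=(im[...,0]>35)&(im[...,0]<90)&(im[...,1]>30)
k=X[g&(X[...,2]>130)&(X[...,2]<222)&(X[...,0]>300)&(X[...,0]<580)&(X[...,1]<-150)&(X[...,1]>-400)]
print(len(k)); p=np.polyfit(k[:,1],k[:,0],1); r=k[:,0]-np.polyval(p,k[:,1]); k=k[abs(r)<10];p=np.polyfit(k[:,1],k[:,0],1);print(len(k),p,np.arctan(p[0])-0.0225,k.min(0),k.max(0))
```

```text
2751
2751 [-3.78797133e-01  4.04869584e+02] -0.3845955009736121 [ 469.74884714 -388.66106164  130.05527639] [ 554.28430889 -173.73028396  221.9629971 ]
```

Door ajar at ~0.385 rad, free edge near (476,-170). Now in behind it.

```bash
python3 -m crank '[[[0.02,-0.006,0,0,0],[0.03,-0.01,0,0,0],[0.03,-0.01,0,0,0],[0.03,-0.01,0,0,0],[0.005,0,-0.02,0,0],[0,0,-0.03,0,0],[0,0,-0.009,0,0],[0,0,0,0,0]]]'
python3 - <<'E'
import numpy as np
for f in np.linspace(.36,1.56,17):
    s,c=np.sin(f),np.cos(f); d=8+14.5*c+11*s; r=195
    print(round(f,3),(558-r*s+d*c).round(1),(-385+r*c+d*s).round(1))
E
```

```text
clock: 10.93
position: [518.3, -108.9, 183.0]
eef_rot: [-0.002, 0.707, 0.707, -0.001]
ft_force: [-0.6, 0.7, 0.8]
grip_width: 0.001
finger_force: 0.0
0.36 513.1 -193.5
0.435 499.2 -197.3
0.51 485.5 -202.1
0.585 472.1 -208.0
0.66 459.1 -214.9
0.735 446.6 -222.8
0.81 434.7 -231.7
0.885 423.4 -241.6
0.96 412.8 -252.4
1.035 403.0 -264.1
1.11 394.1 -276.5
1.185 386.2 -289.7
1.26 379.3 -303.6
1.335 373.6 -318.0
1.41 368.9 -332.9
1.485 365.4 -348.2
1.56 363.2 -363.7
```

```bash
python3 -m crank '[[[0,-0.02,0,0,0],[0,-0.025,0,0,0],[0,-0.025,0,0,0],[0,-0.013,0,0,0],[-0.004,0,0,0,0],[-0.004,-0.002,0,0,0],[-0.006,-0.002,0,0,0],[-0.006,-0.002,0,0,0]]]'
python3 -m crank '[[[-0.007,-0.002,0,0,0],[-0.007,-0.002,0,0,0],[-0.007,-0.003,0,0,0],[-0.007,-0.003,0,0,0],[-0.007,-0.003,0,0,0],[-0.007,-0.003,0,0,0],[-0.006,-0.003,0,0,0],[-0.006,-0.004,0,0,0]]]'
```

```text
clock: 11.6
position: [499.6, -197.6, 185.7]
eef_rot: [0.0, 0.707, 0.707, 0.0]
ft_force: [0.8, -0.9, 0.8]
grip_width: 0.004
finger_force: 0.5
clock: 12.27
position: [445.4, -221.5, 185.3]
eef_rot: [-0.0, 0.707, 0.707, -0.0]
ft_force: [0.3, -0.6, 1.1]
grip_width: 0.0
finger_force: 0.2
```

```bash
python3 -m crank '[[[-0.006,-0.0045,0,0,0],[-0.006,-0.0045,0,0,0],[-0.0055,-0.005,0,0,0],[-0.0055,-0.005,0,0,0],[-0.0055,-0.0055,0,0,0],[-0.005,-0.0055,0,0,0],[-0.005,-0.006,0,0,0],[-0.005,-0.006,0,0,0]]]'
python3 -m crank '[[[-0.005,-0.006,0,0,0],[-0.004,-0.0065,0,0,0],[-0.004,-0.0065,0,0,0],[-0.004,-0.007,0,0,0],[-0.0035,-0.007,0,0,0],[-0.003,-0.007,0,0,0],[-0.003,-0.007,0,0,0],[-0.003,-0.007,0,0,0]]]'
python3 -m crank '[[[-0.002,-0.007,0,0,0],[-0.002,-0.007,0,0,0],[-0.002,-0.007,0,0,0],[-0.001,-0.007,0,0,0],[-0.001,-0.006,0,0,0],[0,-0.003,0,0,0],[0,0,0,0,0],[0,0,0,0,0]]]'
python3 - <<'E'
from h import *
im,d,c=grab('scene','sc3.png'); X=cloud(d,c)
im=im.copy()
hs=cv2.cvtColor(im,cv2.COLOR_RGB2HSV)
g=(hs[...,0]>35)&(hs[...,0]<90)&(hs[...,1]>30)
k=X[g&(X[...,2]>130)&(X[...,2]<222)&(X[...,0]>300)&(X[...,0]<580)&(X[...,1]<-150)]
print(len(k)); 
if len(k)>30:
    v=np.polyfit(k[:,0],k[:,1],1);r=k[:,1]-np.polyval(v,k[:,0]);k=k[abs(r)<10];v=np.polyfit(k[:,0],k[:,1],1);print(len(k),v,'theta',np.pi/2+np.arctan(v[0])+.0225,k.min(0),k.max(0))
E
```

```text
clock: 12.93
position: [402.2, -263.9, 185.3]
eef_rot: [0.0, 0.707, 0.707, -0.0]
ft_force: [0.8, 0.9, 0.0]
grip_width: -0.005
finger_force: 0.2
clock: 13.6
position: [372.9, -318.0, 185.3]
eef_rot: [-0.0, 0.707, 0.707, -0.0]
ft_force: [0.5, -0.3, 0.1]
grip_width: -0.001
finger_force: 0.0
clock: 14.27
position: [365.2, -354.2, 185.2]
eef_rot: [-0.0, 0.707, 0.707, 0.0]
ft_force: [0.5, 0.6, -0.1]
grip_width: -0.0
finger_force: 0.0
650
641 [-6.23023295e-02 -3.61078030e+02] theta 1.5310744205381854 [ 327.32942674 -392.41360569  130.00910198] [ 544.01594528 -371.39413575  221.9336745 ]
```

View pics/sc3.png

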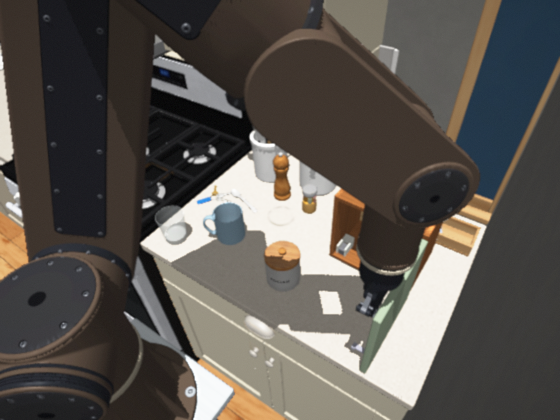

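The door stands nearly square (~1.53 rad, edge at (365,350)). A small nudge, then back away.

```bash
python3 -m crank '[[[0,-0.004,0,0,0],[0,-0.004,0,0,0],[0,0,0,0,0],[0,0.01,0,0,0],[0,0.02,0,0,0],[0,0.03,0.01,0,0],[0,0.03,0.03,0,0],[0,0.03,0.03,0,0]]]'
python3 -m crank '[[[0.01,0.03,0.02,0,0],[0.01,0.03,0,0,0],[0,0,0,0,0],[0,0,0,0,0],[0,0,0,0,0]]]'
python3 - <<'E'
from h import *
im,d,c=grab('scene','sc4.png'); X=cloud(d,c)
hs=cv2.cvtColor(im.copy(),cv2.COLOR_RGB2HSV)
g=(hs[...,0]>35)&(hs[...,0]<90)&(hs[...,1]>30)
k=X[g&(X[...,2]>130)&(X[...,2]<222)&(X[...,0]>300)&(X[...,0]<580)&(X[...,1]<-320)]
v=np.polyfit(k[:,0],k[:,1],1);r=k[:,1]-np.polyval(v,k[:,0]);k=k[abs(r)<10];v=np.polyfit(k[:,0],k[:,1],1);print(len(k),v,'theta',np.pi/2+np.arctan(v[0])+.0225)
E
```

```text
clock: 14.98
position: [363.8, -240.9, 253.9]
eef_rot: [-0.002, 0.707, 0.707, -0.0]
ft_force: [2.2, -1.0, 0.4]
grip_width: 0.003
finger_force: 0.0
clock: 15.4
position: [384.9, -182.9, 274.1]
eef_rot: [-0.0, 0.707, 0.708, -0.0]
ft_force: [0.6, 0.1, 0.1]
grip_width: 0.003
finger_force: 0.0
514 [-2.94216028e-02 -3.80330865e+02] theta 1.563883208990627
```

View pics/sc4.png

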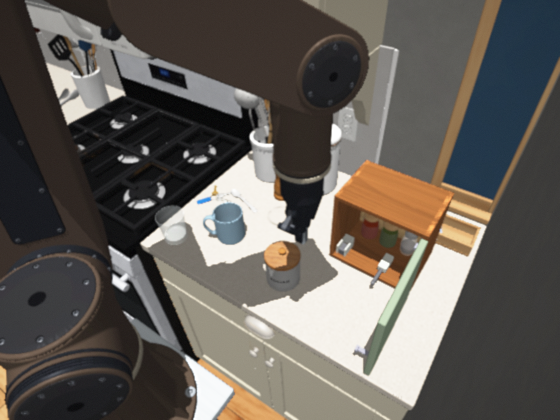

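The door stands square (about 1.56 rad) from (420,245) to (370,360). The canister (282,267), mug and glass are in place, and the hand is clear of everything.

```bash
python3 -c "
from cell import job_done
print(job_done())"
```

```text
the job is handed in; nothing more can be done
None
```

I handed the job in at about 15 s: the canister was slid clear (about 319 mm from the hinge), the door was pressed and sprang ajar, and I swept it open to about 1.56 rad; nothing was picked up, and the mug, glass and jar were not touched.

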